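# Shut and lock the sandwich press

### The arm

A 7-joint arm with a two-finger parallel gripper is mounted at the origin on a cart in front of the work surface, level with it; the furniture and walls round the work are solid. World frame = base frame: x ahead of the robot, y to its left, z up, the work surface at z = 0. Lengths are in m, angles in rad, forces in N, time in s.
With the tool pointing down it reaches from about 0.35 to 0.9 m from the base axis. Payload 8.1 kg.
Tool frame: the origin (TCP) lies on the centre line of the jaws, within the pads' length; the fingertips stand 19 mm ahead of it and the grasp point (between the pads) is the TCP (arm.tip_reach is the distance from the TCP to the fingertips, in m); z points along the fingers, y is the line along which they close (so a half turn about z gives the same grasp; the last joint's range is limited). The gripper opens to 92 mm and grips with 3 to 60 N. Pads are 19 mm wide; open, the fingers measure 130 mm over their backs; the gripper's body (75 mm by 190 mm) begins 47 mm behind the grasp point.
Start: joints at [-1.265, 0.434, 0.025, 1.573, -0.012, 1.134, -0.075], TCP at [0.248, 0.574, 0.246] pointing down, gripper open.
Joint ranges: [-2.62, 2.62], [-0.44, 2.09], [-1.27, 1.32], [0.08, 2.57], [-1.32, 4.46], [0.12, 2], [-2.74, 2.74]. Speed limits (rad/s): [2.22, 2.22, 3.01, 3.01, 3.14, 3.14, 3.14].

### API

Orientations are given as a rotation vector (axis times angle).
In Python, from cell import arm gives the robot as it stands.
- The arm moves only by the tool arm_command, never from a script. Its argument "targets" is a list that holds one entry, the list of rows, each a list of 6 numbers: the shift along the tool's x, y, z in m, then the turn, a rotation vector about the tool's x, y, z in rad. A call has 1 to 10 rows; each row shifts and turns the commanded pose from where the row before left it, along the tool's axes as they then stand; what a row does not reach is not made up. A row lasts 1/8 s, in which the tool goes at most 62.5 mm and 10.7 degrees, less where a joint would pass 70% of its speed; a pose out of reach is approached as far as the arm can. A call with a gripper value outside its range is refused whole. "jaw" is the finger opening in m, from 0 to 0.0918, set as the call begins (left out, the last holds). The fingers move at their own pace and stop on an object; "newtons" is the grip in N (left out, the last holds). Time passes only in rows, so rows that do not move let the fingers close. It gives the time, the measured TCP pose, the force, the opening and the grip force at its end, in the units of the state.
- arm.observe(): the state, without advancing time (a new reading comes with each control period).
- arm.get_image(name): name is "side" or "top"; returns a dict with "pixels" (384x512x3 uint8, red, green, blue), "z_map" (384x512 float32, m along the optical axis (not along the pixel's ray), 0 where there is no reading), "fx", "fy", "cx", "cy" (pixels), "xyz" and "rotation" of the camera in the world. Camera axes: x right, y down, z forward; pixel columns grow to the right and rows downward; lengths in m; the calibration is good to about 2 mm. A picture is of the moment at which its call begins.
- arm.sign_off(): hands the job in; it is judged then, once.
The state is a dict: "clock": time; "joints": joint angles; "dq": joint speeds; "joint_efforts": joint torques, N m; "position": TCP position; "ee_rot": TCP orientation; "force": force on the tool from outside, world axes, zero at the start; "ft_torque": the same for the moment, N m; "width": opening from 0.0 (shut) to 1.0 (fully open); "gripper_force": force on a finger pad.
Only numpy, scipy, OpenCV 4.12 (cv2) and the standard library are available. Lean on these libraries where they do the work, as an engineer would, in place of code of your own. Each camera call takes 0.05 s, during which the arm holds its last target. There are 200 camera calls.

### The job

Shut the sandwich press for storage: push its raised lid down until it is fully closed, and only then flip the red locking lever at its front up and over so that it snaps into its other position, leaning over the lid. Do it by light pushes with the fingertips alone: grip, lift or carry nothing, do not shove the press from its place, and leave the things beside it alone.

Things in the scene. Friction and masses are not known exactly. Their poses are not given: they have to be found in the camera images.
- press: Sandwich press, black base and steel lid, 170 (x) x 240 (y) mm without its lever, 2.9 kg, loose on rubber feet. Origin: centre of the underside; its -x is the front (lever side, towards the robot), +x the rear, z up. Lid hinge line: along y at x = +79 mm, z = 70 mm. Lever pivot: along y at x = -115 mm, z = 70 mm. The shut lid's steel top is 89 mm above the worktop.
- press_lid (a joint): Angle of the lid, rad: 0 = fully shut, resting on the base; grows as its front edge rises (starts between 0.16 and 0.36). The hinge is stiff, so the lid stays at any angle where it is left and takes about 2 to 5 N, downward on its front part, to push shut.
- push_pad (a point): Middle of the top of the flat black ribbed pad (46 mm along x, 110 mm wide, 5 mm proud) on the front part of the lid, the place to push it down. In the lid's frame 130 mm from the hinge line along -x and 24 mm above it along z, so it swings on a circle of 132 mm about the hinge; 94 mm above the worktop when shut.
- press_lever (a joint): Angle of the locking lever, rad: 0 = open, leaning 0.7 rad from upright to the front, away from the lid; 0.7 = upright (dead centre); 1.4 = locked, leaning 0.7 rad to the rear over the front edge of the shut lid. A spring snaps it to the nearer end; pushing it over centre takes about 1 to 3 N at the grip.
- lever_grip: The lever's red round crossbar, 34 mm long along the press's y, 18 mm in diameter, on a steel stem 22 mm wide and 9 mm thick. Origin: centre of the crossbar, 85 mm from the lever's pivot; z along the lever away from the pivot, y along the crossbar. The centre is 135 mm above the worktop at either end of its swing and 155 mm upright.
- lid_shell: The lid itself, a steel slab 158 x 236 x 18 mm with the black pad on it. Origin on the hinge line, midway along it; the slab extends along its own -x, to 167 mm from the hinge, and its flat top lies 19 mm above the hinge line along its own z (pad top 24 mm).
- salt_shaker: Salt shaker, glass with a metal top, 44 mm across, 90 mm tall, loose beside the press; leave alone. Origin: centre of its underside.
- pepper_mill: Wooden pepper mill, 58 mm across, 170 mm tall, loose beside the press; leave alone. Origin: centre of its underside.
- cream_jug: Yellow cream jug, 67 x 103 mm with its handle, 85 mm tall, loose beside the press; leave alone. Origin: centre of its underside.

How it is judged:
On the way, in this order (a step that is already met when the one before it is completed fails the run):
1. the lid is pushed fully shut while the lever is still open (value of joint press_lid below 0.04 rad and value of joint press_lever below 0.5 rad), for 0.2 s.
2. the lever has snapped over to its locked end, the lid still shut (value of joint press_lever above 1.28 rad and value of joint press_lid below 0.04 rad), for 0.2 s.
At the end, for the whole second after the job is handed in: The lid is shut (within 0.04 rad), the lever rests at its locked end (above 1.28 of 1.4 rad), and the press and its neighbours stand upright and at rest (all of step 2 and linear speed of press below 0.02 m/s and angle between press's own z axis and vertical below 0.05 rad and angle between each of salt_shaker, pepper_mill, cream_jug's own z axis and vertical below 0.15 rad); the robot touches nothing.
It fails at once if the lever goes past centre while the lid is not shut (value of joint press_lever above 0.75 rad and value of joint press_lid above 0.08 rad).
It fails at once if the lever is gripped or forced (more than 18 N from the fingers) (contact force between the fingers and lever_grip above 18 N).
It fails at once if the lid is gripped or forced (more than 40 N from the fingers) (contact force between the fingers and lid_shell above 40 N).
It fails at once if the press is lifted, tipped or shoved more than 40 mm from its place (height (world z) of press above 0.012 m or angle between press's own z axis and vertical above 0.1 rad or distance of press from where it was at the start of the episode above 0.04 m).
It fails at once if a neighbour is moved more than 20 mm (distance of any of salt_shaker, pepper_mill, cream_jug from where it was at the start of the episode above 0.02 m).
It also fails if it takes over 35 s, if anything falls off the work surface, if the arm or the gripper's body presses on something with over 40 N, if the wrist force passes 120 N, or if a joint passes its speed limit or range.

## Working session

There is one attempt and no reset: what is moved stays moved. The work goes in short steps, Python scripts to look and compute and a tool call to move; the robot and the scene stay as the last step left them, time stands still between calls to the robot, and variables do not carry over. Pictures are saved under pics/ and viewed, at most 10 in all, crops included, and the job is handed in when it is done.

Besides the shell and the picture viewer there is one more tool, called after ">>>" as a command line: name --argument value ..., lists and objects as JSON in quotes. arm_command: Moves the arm, as the interface text tells. Its arguments: {"type":"object","properties":{"targets":{"type":"array","items":{"type":"array","items":{"type":"array","items":{"type":"number"}}}},"jaw":{"type":"number"},"newtons":{"type":"number"}},"required":["targets"]}

```bash
mkdir -p pics; cat > h.py <<'E'
import numpy as np, cv2
from cell import arm
from scipy.spatial.transform import Rotation as R
def cam(n):
    d=arm.get_image(n); z=d["z_map"]; v,u=np.indices(z.shape)
    P=np.stack([(u-d["cx"])/d["fx"]*z,(v-d["cy"])/d["fy"]*z,z],-1)
    r=np.array(d["rotation"]); r=r if r.shape==(3,3) else R.from_rotvec(r).as_matrix()
    return d["pixels"],P@r.T+np.array(d["xyz"]),z>0
E
python3 - <<'E'
from h import *
ims=[]
for n in("top","side"):
    p,W,ok=cam(n); ims.append(p); np.savez(f"{n}.npz",p=p,W=W,ok=ok)
    cv2.imwrite(f"pics/{n}0.png",p[...,::-1])
    hsv=cv2.cvtColor(p,cv2.COLOR_RGB2HSV)
    m=((hsv[...,0]<6)|(hsv[...,0]>174))&(hsv[...,1]>150)&(hsv[...,2]>60)&ok
    k,l,s,c=cv2.connectedComponentsWithStats(m.astype(np.uint8))
    for i in range(1,k):
        if s[i,4]>15: print(n,s[i],W[l==i].mean(0).round(3),W[l==i].min(0).round(3),W[l==i].max(0).round(3))
s=arm.observe(); print(s["clock"],s["position"],s["ee_rot"],R.from_rotvec(s["ee_rot"]).as_matrix().round(3),s["force"])
E
```

```text
top [241 221  10   7  44] [0.463 0.049 0.143] [0.455 0.036 0.139] [0.472 0.062 0.148]
side [306 183   8  10  55] [0.465 0.057 0.138] [0.456 0.039 0.13 ] [0.473 0.067 0.142]
0.1 [0.24833385 0.57309232 0.24504268] [-6.37836629e-01 -3.07601687e+00  2.14433648e-03] [[-0.918  0.398 -0.   ]
 [ 0.398  0.918 -0.001]
 [-0.    -0.001 -1.   ]] [ 0.33810668 -0.45319543  1.1669562 ]
```

View pics/top0.png

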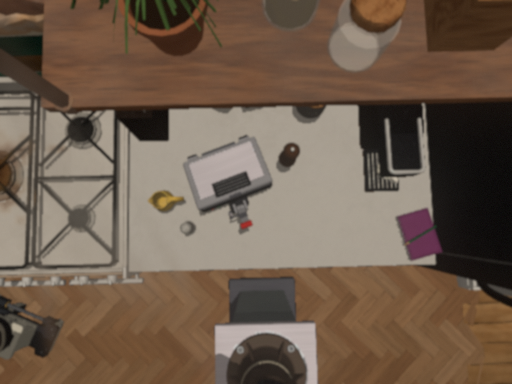

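View pics/side0.png

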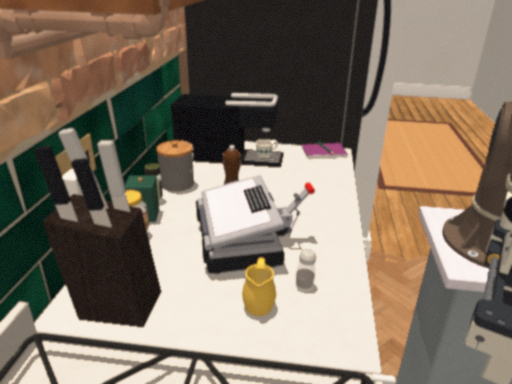

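The top view shows the press at about (230,175), turned slightly, with the red grip at (245,225). The jug is at (165,200), the shaker at (187,228) and the mill at (289,153). In the side view the lid is raised and the red grip is at (309,188).

```bash
python3 - <<'E'
from h import *
for n in("top","side"):
    d=np.load(n+".npz"); W=d["W"]; p=d["p"].astype(int); ok=d["ok"]
    reg=ok&(W[...,2]>.085)&(W[...,0]>.46)&(W[...,0]<.76)&(abs(W[...,1]-.09)<.17)
    bright=p.min(-1)>150
    dark=p.max(-1)<75
    Q=W[reg&bright]; 
    for _ in range(5):
        c=Q.mean(0); nv=np.linalg.svd(Q-c,full_matrices=False)[2][2]; nv*=np.sign(nv[2])
        r=(Q-c)@nv; Q=Q[abs(r)<max(.004,1.5*r.std())] 
    print(n,len(Q),"c",c.round(3),"n",nv.round(3),"tilt",np.arccos(nv[2]).round(3),"az",np.degrees(np.arctan2(-nv[1],-nv[0])).round(1))
    box=cv2.minAreaRect(Q[:,:2].astype(np.float32)*1000); print("lid box",box,cv2.boxPoints(box).round())
    dq=(W-c)@nv; m=reg&dark&(abs(dq)<.015)
    k,l,s,cc=cv2.connectedComponentsWithStats(m.astype(np.uint8))
    for i in range(1,k):
        if s[i,4]>30: print(" pad",s[i],W[l==i].mean(0).round(3),cv2.minAreaRect(W[l==i][:,:2].astype(np.float32)*1000))
    m=ok&(W[...,2]>.03)&(W[...,0]>.35)&(W[...,0]<.76)&(abs(W[...,1]-.09)<.3)
    k,l,s,cc=cv2.connectedComponentsWithStats(m.astype(np.uint8))
    for i in range(1,k):
        if s[i,4]>20: print(" obj",s[i],W[l==i].min(0).round(3),W[l==i].max(0).round(3),cv2.minAreaRect(W[l==i][:,:2].astype(np.float32)*1000))
E
```

```text
top 1885 c [0.635 0.109 0.107] n [0.202 0.072 0.977] tilt 0.216 az -160.4
lid box ((628.3203735351562, 105.85193634033203), (114.26724243164062, 197.13954162597656), 19.311656951904297) [[542. 180.]
 [607.  -6.]
 [715.  32.]
 [650. 218.]]
 pad [213 173  37  24 454] [0.58  0.089 0.123] ((580.6231689453125, 88.88343811035156), (38.71746826171875, 104.3360366821289), 19.88304328918457)
 obj [70  0  6  9 38] [0.751 0.243 0.726] [0.756 0.254 0.739] ((752.8062133789062, 248.35128784179688), (2.945972204208374, 11.989873886108398), 22.103065490722656)
 obj [112   0   6  24  48] [0.732 0.186 0.705] [0.755 0.207 0.746] ((744.5571899414062, 196.0814971923828), (15.991581916809082, 20.74960708618164), 43.9794921875)
 obj [125   0   4  54 150] [0.701 0.171 0.702] [0.753 0.191 0.749] ((726.3311767578125, 180.34902954101562), (9.660355567932129, 53.50435256958008), 75.92820739746094)
 obj [ 131    0   62   52 1101] [0.715 0.105 0.587] [0.76  0.194 0.761] ((737.5769653320312, 149.6407928466797), (88.43195343017578, 45.08076858520508), 89.57829284667969)
 obj [167   0   9  15  68] [0.749 0.117 0.713
[... 2528 characters left out ...]
565918)
 obj [  89    0  115   40 2703] [0.669 0.142 0.496] [0.76  0.39  0.549] ((698.5375366210938, 269.31072998046875), (258.12664794921875, 87.17474365234375), 79.3246841430664)
 obj [ 196  146  119  161 8649] [ 0.453 -0.099  0.03 ] [0.74  0.346 0.167] ((612.9703369140625, 123.24954223632812), (403.78594970703125, 283.1155090332031), 76.884521484375)
 obj [ 129  235   30   77 1200] [0.747 0.301 0.03 ] [0.76  0.39  0.148] ((753.5703735351562, 345.4101257324219), (12.849618911743164, 89.13106536865234), 0.005661413539201021)
 obj [295 249  21  32 521] [0.439 0.222 0.03 ] [0.481 0.257 0.088] ((459.2673645019531, 241.0645751953125), (39.13573455810547, 31.723007202148438), 20.859699249267578)
```

>>> arm_command --targets '[[[0,0,0,0,0,-0.15],[0,0,0,0,0,-0.15],[0,0,0,0,0,-0.15],[0,0,0,0,0,-0.15],[0,0,0,0,0,-0.15],[-0.01,-0.04,0,0,0,0],[-0.01,-0.04,0,0,0,0],[-0.01,-0.04,0,0,0,0],[-0.01,-0.04,0,0,0,0],[-0.01,-0.04,0,0,0,0]]]' --jaw 0 --newtons 5

```text
clock: 1.35
position: [0.363, 0.4003, 0.2454]
ee_rot: [0.533, -3.096, 0.001]
force: [0.0, 0.7, 0.1]
width: 0.009
gripper_force: 0.0
```

>>> arm_command --targets '[[[-0.01,-0.04,0,0,0,0],[-0.01,-0.04,0,0,0,0],[-0.01,-0.04,0,0,0,0],[-0.01,-0.04,0,0,0,0],[-0.01,-0.04,0,0,0,0],[-0.01,-0.04,0,0,0,0],[-0.01,-0.04,0,0,0,0],[-0.01,-0.04,0,0,0,0],[-0.01,-0.04,0,0,0,0],[0,0,0,0,0,0]]]'

```text
clock: 2.6
position: [0.569, 0.0886, 0.2452]
ee_rot: [0.524, -3.097, 0.003]
force: [-0.2, 0.2, -1.1]
width: -0.001
gripper_force: 0.0
```

>>> arm_command --targets '[[[-0.005,0,0.03,0,0,0],[0,0,0.03,0,0,0],[0,0,0.03,0,0,0],[0,0,0.005,0,0,0],[0,0,0.004,0,0,0],[0,0,0.004,0,0,0],[0,0,0.004,0,0,0],[0,0,0.004,0,0,0]]]'

```text
clock: 3.6
position: [0.5726, 0.0943, 0.1351]
ee_rot: [-0.533, 3.095, 0.0]
force: [-1.4, -0.9, 3.8]
width: 0.006
gripper_force: 1.7
```

>>> arm_command --targets '[[[0,0,0.003,0,0,0],[0,0,0.003,0,0,0],[0,0,0.003,0,0,0],[0,0,0.003,0,0,0],[0,0,0.003,0,0,0]]]'

```text
clock: 4.22
position: [0.5723, 0.0943, 0.1195]
ee_rot: [0.533, -3.096, -0.0]
force: [-1.5, -0.5, 3.1]
width: 0.0
gripper_force: 1.7
```

>>> arm_command --targets '[[[0,0,0.002,0,0,0],[0,0,0.002,0,0,0],[0,0,0.001,0,0,0],[0,0,0.001,0,0,0],[0,0,0.001,0,0,0]]]'

```text
clock: 4.85
position: [0.5725, 0.0943, 0.1132]
ee_rot: [-0.533, 3.096, 0.0]
force: [-7.6, -1.4, 15.9]
width: 0.004
gripper_force: 8.2
```

>>> arm_command --targets '[[[0,0,0,0,0,0],[0,0,0,0,0,0],[0,0,-0.005,0,0,0],[0,0,-0.03,0,0,0],[0,0,-0.04,0,0,0],[0,0,-0.04,0,0,0],[0.05,0,0,0,0,0],[0.05,0,0,0,0,0],[0.05,0,0,0,0,0],[0,0,0,0,0,0]]]'

```text
clock: 6.1
position: [0.4282, 0.0429, 0.2278]
ee_rot: [0.531, -3.095, -0.0]
force: [0.5, 0.3, -0.1]
width: 0.006
gripper_force: 0.0
```

```bash
python3 - <<'E'
from h import *
for n in("top","side"):
    p,W,ok=cam(n); cv2.imwrite(f"pics/{n}1.png",p[...,::-1])
    hsv=cv2.cvtColor(p,cv2.COLOR_RGB2HSV)
    m=((hsv[...,0]<6)|(hsv[...,0]>174))&(hsv[...,1]>150)&(hsv[...,2]>60)&ok
    k,l,s,c=cv2.connectedComponentsWithStats(m.astype(np.uint8))
    for i in range(1,k):
        if s[i,4]>15: print(n,s[i],W[l==i].mean(0).round(3),W[l==i].min(0).round(3),W[l==i].max(0).round(3))
    reg=ok&(W[...,2]>.08)&(W[...,2]<.125)&(W[...,0]>.53)&(W[...,0]<.72)&(abs(W[...,1]-.11)<.1)&(p.min(-1)>140)
    Q=W[reg]
    for _ in range(4):
        c=Q.mean(0); nv=np.linalg.svd(Q-c,full_matrices=False)[2][2]; nv*=np.sign(nv[2]); r=(Q-c)@nv; Q=Q[abs(r)<.004]
    print(n,len(Q),c.round(3),nv.round(3))
s=arm.observe(); print(s["clock"],s["position"],R.from_rotvec(s["ee_rot"]).as_matrix().round(3))
E
```

```text
top 2146 [0.63  0.11  0.091] [0.002 0.001 1.   ]
side [306 183   8  10  55] [0.465 0.057 0.137] [0.456 0.039 0.13 ] [0.473 0.068 0.142]
side 2569 [0.624 0.123 0.088] [-0.002  0.001  1.   ]
6.2 [0.43178512 0.04433793 0.22832671] [[-0.942 -0.335  0.002]
 [-0.335  0.942  0.001]
 [-0.002 -0.    -1.   ]]
```

View pics/side1.png

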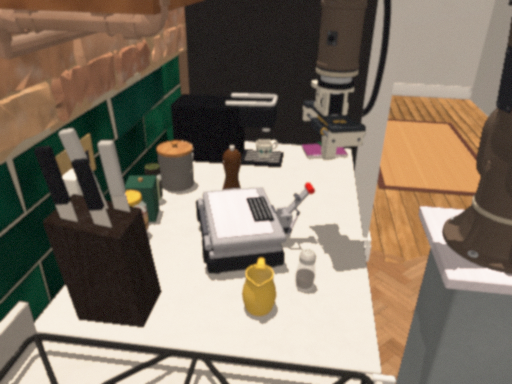

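The lid is flat (steel top at about 0.089 m) and the grip has not moved, still at pixel (309,188). Next I go down in front of the grip.

>>> arm_command --targets '[[[0.01,-0.005,0,0,0,0],[0,0,0.03,0,0,0],[0,0,0.03,0,0,0],[0,0,0.03,0,0,0],[0,0,0,0,0,0],[-0.01,0,0,0,0,0],[-0.006,0,0,0,0,0],[-0.004,0,0,0,0,0],[-0.004,0,0,0,0,0],[-0.004,0,0,0,0,0]]]'

```text
clock: 7.45
position: [0.4487, 0.045, 0.1376]
ee_rot: [0.533, -3.094, 0.0]
force: [-4.2, -1.3, 2.8]
width: 0.006
gripper_force: 2.2
```

>>> arm_command --targets '[[[-0.005,0,0,0,0,0],[-0.005,0,0,0,0,0],[-0.005,0,0,0,0,0],[-0.005,0,0,0,0,0]]]'

```text
clock: 7.95
position: [0.4692, 0.0523, 0.1378]
ee_rot: [-0.533, 3.095, 0.0]
force: [-1.3, -1.5, 0.9]
width: 0.007
gripper_force: 0.7
```

>>> arm_command --targets '[[[-0.005,0,0,0,0,0],[-0.005,0,0,0,0,0],[-0.005,0,0,0,0,0],[-0.005,0,0,0,0,0],[-0.005,0,0,0,0,0]]]'

```text
clock: 8.57
position: [0.4926, 0.0606, 0.1378]
ee_rot: [-0.533, 3.096, 0.0]
force: [-0.8, 0.4, 0.3]
width: 0.007
gripper_force: 0.1
```

>>> arm_command --targets '[[[-0.005,0,0,0,0,0],[-0.005,0,0,0,0,0],[-0.005,0,0,0,0,0],[-0.005,0,0,0,0,0],[0,0,0,0,0,0],[0.02,0,0,0,0,0],[0.03,0,0,0,0,0],[0.03,0,0,0,0,0],[0,0,-0.05,0,0,0],[0,0,-0.05,0,0,0]]]'

```text
clock: 9.82
position: [0.4346, 0.04, 0.2388]
ee_rot: [0.532, -3.095, 0.0]
force: [1.7, 0.3, 0.1]
width: 0.007
gripper_force: 0.0
```

```bash
python3 - <<'E'
from h import *
for n in("top","side"):
    p,W,ok=cam(n); cv2.imwrite(f"pics/{n}2.png",p[...,::-1])
    hsv=cv2.cvtColor(p,cv2.COLOR_RGB2HSV)
    m=((hsv[...,0]<6)|(hsv[...,0]>174))&(hsv[...,1]>150)&(hsv[...,2]>60)&ok
    k,l,s,c=cv2.connectedComponentsWithStats(m.astype(np.uint8))
    for i in range(1,k):
        if s[i,4]>15: print(n,s[i],W[l==i].mean(0).round(3))
s=arm.observe(); print(s["clock"],s["position"],s["force"])
E
```

```text
top [227 185  12   8  53] [0.566 0.085 0.142]
side [260 187   8  11  61] [0.567 0.094 0.137]
9.925 [0.43801715 0.0407321  0.24248532] [ 0.32345491 -0.24079053 -1.09486274]
```

View pics/side2.png

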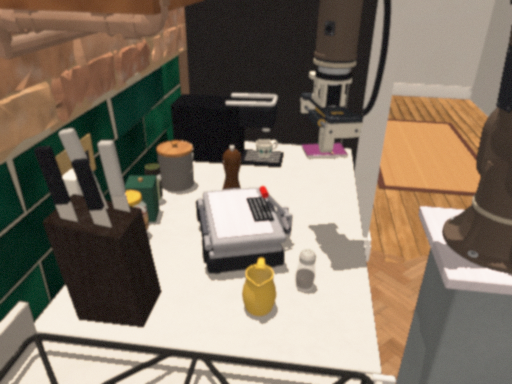

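The grip now leans over the lid at (264,192). It moved about 109 mm to the rear, as expected for the locked end. The lid is flat, the neighbours are in place and the arm is clear.

```bash
python3 -c "
from cell import arm
print(arm.sign_off())"
```

```text
the job is handed in; nothing more can be done
None
```

I pushed the lid fully shut, then flipped the lever over to its locked end. The last pictures showed the press and its neighbours in place and the arm clear, and the job is handed in; sign-off returned no verdict.

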